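# Make up two breakfast trays

## Robot

A 6-joint arm with a two-finger parallel gripper is mounted at the origin on the work surface. World frame = base frame: x ahead of the robot, y to its left, z up, the work surface at z = 0. Lengths are in m, angles in degrees, forces in N, time in s.
With the tool pointing down it reaches from about 0.375 to 0.9 m from the base axis. Payload 3.1 kg.
Tool frame: the origin (TCP) lies on the centre line of the jaws, within the pads' length; the fingertips stand 22 mm ahead of it and the grasp point (between the pads) lies 3 mm ahead of it; z points along the fingers, y is the line along which they close (so a half turn about z gives the same grasp; the last joint's range is limited). The gripper opens to 87 mm and grips with 3 to 60 N. Pads are 19 mm wide; open, the fingers measure 117 mm over their backs; the gripper's body (75 mm by 190 mm) begins 51 mm behind the grasp point.
Start: joints at [56.981, 30.224, 82.088, -0, 67.689, -10.227], TCP at [0.242, 0.576, 0.245] pointing down, gripper open.
Joint ranges: [-176.69, 176.69], [-43.24, 126.21], [12.49, 139.97], [-82, 262], [0, 151.66], [-163.58, 163.58]. Speed limits (degrees/s): [159.86, 159.86, 180, 180, 180, 180].

## Interface

Orientations are given as a 3x3 rotation matrix whose columns are the frame's x, y, z axes.
In Python, from rig import * gives the robot as it stands.
- The arm moves only by the shell command python3 -m jog 'ROWS'. ROWS is text: rows parted by semicolons, each of 7 numbers parted by spaces: the shift along the tool's x, y, z in mm, then the turn, a rotation vector about the tool's x, y, z in rad, then the finger opening in mm, from 0 to 87. In form: tx ty tz ax ay az fingers; .... A call has 1 to 12 rows; each row shifts and turns the commanded pose from where the row before left it, along the tool's axes as they then stand; what a row does not reach is not made up. A row lasts 1/8 s, in which the tool goes at most 62.5 mm and 10.7 degrees, less where a joint would pass 70% of its speed; a pose out of reach is approached as far as the arm can. A call with a gripper value outside its range is refused whole. The fingers move at their own pace and stop on an object; the grip force is fixed at half the most. Time passes only in rows, so rows that do not move let the fingers close. It gives the time, the measured TCP pose, the force, the opening and the grip force at its end, in the units of the state.
- read_state(): the state, without advancing time (a new reading comes with each control period).
- capture(name): name is "scene" or "top" or "wrist"; returns a dict with "color" (384x512x3 uint8, red, green, blue), "camera_matrix" (3x3 intrinsics, pixels), "R" (3x3) and "t" (3): a world point X has camera coordinates R X + t. Camera axes: x right, y down, z forward; pixel columns grow to the right and rows downward; lengths in m; the calibration is good to about 2 mm. A picture is of the moment at which its call begins. There is no depth.
- hand_in(): hands the job in; it is judged then, once.
Trained networks look in the newest picture that a camera, given by its name, has taken for a name from the list of things; names that differ only in an ending like _2 or _b are one class to them, and where a whole thing is asked for, a point or a joint stands for the part that bears it (a point fixed in the world has none). Each returns a list of dicts, best first, with "conf" (0 to 1); they miss things now and then, are a little off and sometimes report something else, mostly with a low value. They report only what shows in the picture. A call takes as long as a camera call.
- find_in(camera, target): "at" ([x, y, z] in m, in world coordinates, good to about 4 mm: the middle of the surface that is visible of it).
- trace(camera, target): "pixels" (384x512 bool, what is visible of it).
- place_of(camera, target): "at" ([x, y, z] in m, in world coordinates, good to about 4 mm: a listed point, or the origin of a listed thing).
The state is a dict: "time_s": time; "joint_positions": joint angles; "qvel": joint speeds; "tau": joint torques, N m; "position": TCP position; "tcp_rot": TCP orientation; "force": force on the tool from outside, world axes, zero at the start; "moment": the same for the moment, N m; "opening": opening from 0.0 (shut) to 1.0 (fully open); "grasp_force": force on a finger pad.
Only numpy, scipy, OpenCV 4.12 (cv2) and the standard library are available. Lean on these libraries where they do the work, as an engineer would, in place of code of your own. Each camera call takes 0.05 s, during which the arm holds its last target. There are 200 camera calls.

## Task

Make up the two breakfast trays at the cafe counter. On the rectangular tray put the coffee cup on the saucer, the sugar pot on the square mat and the milk jug on the round mat; on the round tray put the tall mug on the round mat and the egg cup on the square mat. Stand each piece upright in the middle of its place, and set the porcelain down gently: never drop it or knock it over.

Things in the scene. Friction and masses are not known exactly. Their poses are not given: they have to be found in the camera images.
- coffee_cup: The low open coffee cup of white porcelain with one ear handle: foot 44 mm, widening to 57 mm at 18 mm height and 62 mm across the rim, 52 mm high, about 150 g. The handle sticks out along its +y to 48 mm from the axis; clear to grip along its x. Loose, upright on the table, nearer the robot than the trays. Origin: centre of underside, z up.
- mug: The tall straight open mug of white porcelain with one ear handle: 60 mm across all the way up, 95 mm high, about 260 g. The handle sticks out along its +y to 56 mm from the axis; clear to grip along its x. Loose, upright on the table, nearer the robot than the trays. Origin: centre of underside, z up.
- milk_jug: The small open white porcelain milk jug with ear handle and pouring lip: 56 mm across up to 40 mm height, then narrowing to 46 mm at the rim, 72 mm high, about 180 g. Handle along its +y to 48 mm from the axis, lip along -y to 37 mm; clear to grip along its x, at 30 to 40 mm height. Loose, upright on the table, nearer the robot than the trays. Origin: centre of underside, z up.
- sugar_pot: The sugar pot of white porcelain, round and closed, with a lid and a knob (lid fixed on): body 58 mm across from 10 to 49 mm height, domed lid above, top of the 17 mm ball knob at 78 mm; about 240 g. No handle, the same all round. Loose, upright on the table, nearer the robot than the trays. Origin: centre of underside, z up.
- egg_cup: The egg cup of white porcelain, a small open bowl on a thin stem and foot: foot 42 mm, stem 16 mm, bowl 36 mm across at 27 mm height widening to 47 mm at the rim, 60 mm high, about 80 g. No handle, the same all round. Loose, upright on the table, nearer the robot than the trays. Origin: centre of underside, z up.
- saucer: The white porcelain saucer lying on the rectangular tray; 112 mm across, edge 11 mm high, flat well 80 mm across. The tray: pale wood, 370 x 170 mm, rim 14 mm high, three places 115 mm apart in any order. Fixed. Origin: centre of its underside (6 mm above the table), z up; things stand 4 mm above it. y: along the tray's row of places; x: across.
- rect_square_mat: The square cork mat on the rectangular tray; 80 x 80 x 4 mm. The tray holds a saucer, this and a round mat in a row, 115 mm apart, in any order. Fixed. Origin: centre of its underside (6 mm above the table), z up; things stand 4 mm above it. y: along the tray's row of places; x: across.
- rect_round_mat: The round cork mat on the rectangular tray; 84 mm across, 4 mm thick. The tray holds a saucer, a square mat and this in a row, 115 mm apart, in any order. Fixed. Origin: centre of its underside (6 mm above the table), z up; things stand 4 mm above it. y: along the tray's row of places; x: across.
- round_round_mat: The round cork mat on the round tray; 84 mm across, 4 mm thick. The tray: pale wood, 276 mm across, rim 14 mm high, two places 120 mm apart, either way round. Fixed. Origin: centre of its underside (6 mm above the table), z up; things stand 4 mm above it. y: along the tray's row of places; x: across.
- round_square_mat: The square cork mat on the round tray; 80 x 80 x 4 mm. The tray: pale wood, 276 mm across, rim 14 mm high, two places 120 mm apart, either way round. Fixed. Origin: centre of its underside (6 mm above the table), z up; things stand 4 mm above it. y: along the tray's row of places; x: across.

How it is judged:
By the outcome, as a careful person would: the job done as asked, in the order asked, and still so for the second after the job is handed in, with the robot touching nothing.
It also fails if it takes over 131 s, if anything falls off the work surface, if the arm or the gripper's body presses on something with over 40 N, if the wrist force passes 120 N, or if a joint passes its speed limit or range.

## Working session

There is one attempt and no reset: what is moved stays moved. The work goes in short steps, Python scripts to look and compute and a shell command to move; the robot and the scene stay as the last step left them, time stands still between calls to the robot, and variables do not carry over. Pictures are saved under pics/ and viewed, at most 14 in all, crops included, and the job is handed in when it is done.

```bash
ls; mkdir -p pics; python3 - <<'E'
from rig import *
import cv2,numpy as np
s=read_state();print(s['time_s'],s['position'],np.round(s['tcp_rot'],3).tolist(),s['opening'])
N=['coffee_cup','mug','milk_jug','sugar_pot','egg_cup','saucer','rect_square_mat','rect_round_mat','round_round_mat','round_square_mat']
ims=[]
for c in ['scene','top']:
    d=capture(c);cv2.imwrite(f'pics/{c}0.png',d['color'][:,:,::-1])
    for n in N:
        r=place_of(c,n);print(c,n,[(np.round(q['at'],3).tolist(),round(q['conf'],2)) for q in r[:3]])
E
```

```text
pics
0.0 [0.24171659 0.57564524 0.24360394] [[-0.922, 0.387, -0.001], [0.387, 0.922, -0.002], [0.0, -0.002, -1.0]] 1.0007225132355664
scene coffee_cup [([0.403, -0.149, -0.0], 0.64), ([0.355, -0.295, 0.001], 0.56)]
scene mug [([0.337, 0.306, 0.001], 0.56)]
scene milk_jug [([0.445, 0.005, 0.002], 0.8)]
scene sugar_pot [([0.423, 0.155, -0.0], 0.9), ([0.6, 0.224, 0.006], 0.4)]
scene egg_cup []
scene saucer [([0.596, 0.106, 0.009], 0.63)]
scene rect_square_mat [([0.596, 0.226, 0.007], 0.87)]
scene rect_round_mat [([0.605, 0.344, 0.009], 0.78)]
scene round_round_mat [([0.589, -0.17, 0.005], 0.76)]
scene round_square_mat [([0.596, -0.29, 0.006], 0.87)]
top coffee_cup [([0.355, -0.295, -0.004], 0.86)]
top mug [([0.338, 0.307, 0.001], 0.87)]
top milk_jug [([0.445, 0.005, -0.004], 0.71)]
top sugar_pot [([0.416, 0.155, -0.0], 0.57)]
top egg_cup [([0.41, -0.152, 0.002], 0.68)]
top saucer [([0.601, 0.11, 0.009], 0.68), ([0.415, 0.16, -0.001], 0.58)]
top rect_square_mat [([0.602, 0.224, 0.004], 0.63)]
top rect_round_mat [([0.605, 0.345, 0.006], 0.58)]
top round_round_mat [([0.592, -0.171, 0.011], 0.75), ([0.601, 0.226, 0.002], 0.19)]
top round_square_mat [([0.593, -0.29, 0.006], 0.87)]
```

View pics/scene0.png

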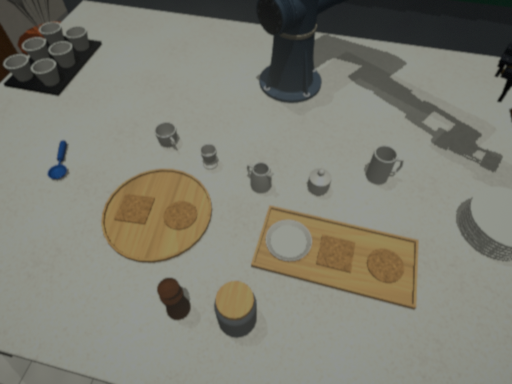

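View pics/top0.png

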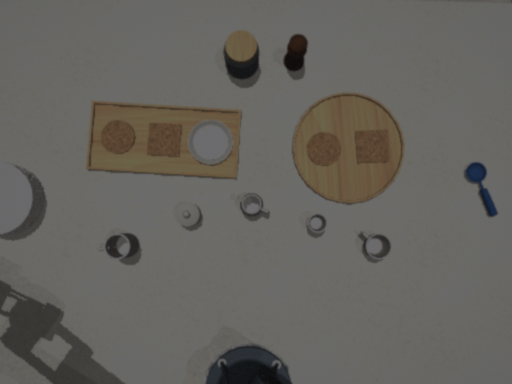

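The scene picture shows coffee cup (167,133), egg cup (209,156), jug (260,178), sugar pot (319,181), mug (382,165). In the top view the same pieces stand at (376,246), (317,223), (252,204), (189,215) and (122,246), with the saucer at (211,142), the rectangular tray's mats at (165,139) and (118,137), and the round tray's at (323,148) and (372,147). The network positions agree with that. It shows the handles too. Next I fly over the row with the wrist camera.

```bash
cat > h.py <<'E'
from rig import *
import numpy as np,cv2
from scipy.spatial.transform import Rotation as Ro
def goal(xyz,phi):
    """turn (tool rotvec) then shift (in turned axes, mm) to TCP xyz, jaw line at phi deg, tool down"""
    s=read_state();R=np.array(s['tcp_rot']);p=np.array(s['position'])
    c=np.degrees(np.arctan2(R[1,1],R[0,1])); phi=phi+180*round((c-phi)/180)
    f=np.radians(phi);y=np.array([np.cos(f),np.sin(f),0]);z=np.array([0,0,-1.])
    T=np.c_[np.cross(y,z),y,z]
    print('t',round(s['time_s'],2),'p',np.round(p,4),'phi',round(c,1),'->',round(phi,1),'J1,6',np.round(s['joint_positions'],0)[[0,5]],
      'turn',np.round(Ro.from_matrix(R.T@T).as_rotvec(),3),'shift',np.round(T.T@(np.array(xyz)-p)*1000,1),'| no-turn shift',np.round(R.T@(np.array(xyz)-p)*1000,1))
def look(cam,names,save=None):
    d=capture(cam)
    if save: cv2.imwrite(f'pics/{save}.png',np.ascontiguousarray(d['color'][:,:,::-1]))
    for n in names:
        print(cam,n,[(np.round(q['at'],4).tolist(),round(q['conf'],2)) for q in place_of(cam,n)[:2]])
    return d
def project(d,X):
    q=d['camera_matrix']@(d['R']@np.array(X)+d['t']);return q[:2]/q[2]
def ray(d,uv,z):
    """world point on pixel ray at height z"""
    r=d['R'].T@np.linalg.solve(d['camera_matrix'],[*uv,1]);c=-d['R'].T@d['t'];return c+r*(z-c[2])/r[2]
E
python3 - <<'E'
from h import *
goal([.40,.27,.245],67)
goal([.45,0.08,.245],67)
goal([.40,-.15,.245],67)
d=capture('wrist');print(-d['R'].T@d['t'],d['R'].T@[0,0,1],d['camera_matrix'])
E
```

```text
t 1.1 p [0.2421 0.5762 0.2445] phi 67.2 -> 67 J1,6 [ 57. -10.] turn [-0.     0.     0.004] shift [-265.  -220.1   -0.5] | no-turn shift [-264.2 -221.1   -0.4]
t 1.1 p [0.2421 0.5762 0.2445] phi 67.2 -> 67 J1,6 [ 57. -10.] turn [-0.     0.     0.004] shift [-385.3 -375.5   -0.5] | no-turn shift [-383.9 -376.9   -0.4]
t 1.1 p [0.2421 0.5762 0.2445] phi 67.2 -> 67 J1,6 [ 57. -10.] turn [-0.     0.     0.004] shift [-4.291e+02 -6.068e+02 -5.000e-01] | no-turn shift [-4.269e+02 -6.083e+02 -4.000e-01]
[0.16667425 0.60749982 0.38461638] [ 0.27471603 -0.11481159 -0.95464622] [[291.41835085   0.         256.48672177]
 [  0.         291.41835085 192.79585604]
 [  0.           0.           1.        ]]
```

```bash
python3 -m jog '-33 -27.5 0 0 0 0 87;-33 -27.5 0 0 0 0 87;-33 -27.5 0 0 0 0 87;-33 -27.5 0 0 0 0 87;-33 -27.5 0 0 0 0 87;-33 -27.5 0 0 0 0 87;-33 -27.5 0 0 0 0 87;-33 -27.5 0 0 0 0 87;0 0 0 0 0 0 87;0 0 0 0 0 0 87'
python3 - <<'E'
from h import *
look('wrist',['mug','sugar_pot','milk_jug','saucer','rect_square_mat','rect_round_mat'],'w1')
goal([.43,0.0,.245],67)
E
```

```text
time_s: 2.4
position: [0.4001, 0.2713, 0.2446]
tcp_rot: [[-0.922, 0.388, -0.0], [0.388, 0.922, 0.001], [0.0, 0.0, -1.0]]
force: [-0.6, -0.2, -0.7]
opening: 1.0
grasp_force: 0.0
wrist mug [([0.3375, 0.307, -0.0024], 0.59)]
wrist sugar_pot [([0.5958, 0.2226, 0.0036], 0.53)]
wrist milk_jug [([0.4433, 0.0023, 0.005], 0.42)]
wrist saucer [([0.5941, 0.1126, 0.0056], 0.62)]
wrist rect_square_mat [([0.5979, 0.2219, 0.0018], 0.85)]
wrist rect_round_mat []
t 2.75 p [0.3998 0.2717 0.2445] phi 67.3 -> 67 J1,6 [ 21. -46.] turn [-0.    -0.     0.005] shift [-134.  -238.3   -0.5] | no-turn shift [-132.8 -239.    -0.5]
```

View pics/w1.png

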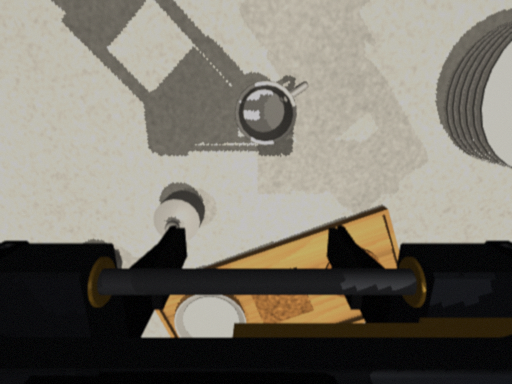

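The wrist view shows the mug rim at (266,109) with its handle toward (303,87), the sugar pot at (180,210), and the tray ahead. I move on to the coffee cup.

```bash
python3 -m jog '-16.5 -30 0 0 0 0 87;-16.5 -30 0 0 0 0 87;-16.5 -30 0 0 0 0 87;-16.5 -30 0 0 0 0 87;-16.5 -30 0 0 0 0 87;-16.5 -30 0 0 0 0 87;-16.5 -30 0 0 0 0 87;-16.5 -30 0 0 0 0 87;0 0 0 0 0 0 87;0 0 0 0 0 0 87'
python3 - <<'E'
from h import *
look('wrist',['mug','sugar_pot','milk_jug','egg_cup','coffee_cup','saucer','rect_square_mat'],'w2')
goal([.40,-.22,.245],67)
E
```

```text
time_s: 4.0
position: [0.4286, -0.0007, 0.2444]
tcp_rot: [[-0.922, 0.388, -0.001], [0.388, 0.922, 0.001], [0.001, 0.0, -1.0]]
force: [-0.7, 0.1, -0.3]
opening: 0.998
grasp_force: 0.0
wrist mug []
wrist sugar_pot [([0.4152, 0.1567, -0.0026], 0.86), ([0.355, -0.2966, -0.0005], 0.33)]
wrist milk_jug [([0.4417, 0.0038, 0.0046], 0.57)]
wrist egg_cup [([0.4025, -0.1488, 0.0013], 0.76)]
wrist coffee_cup [([0.3549, -0.2964, 0.0005], 0.63)]
wrist saucer [([0.5938, 0.1087, 0.005], 0.57)]
wrist rect_square_mat [([0.5989, 0.2241, 0.0041], 0.59)]
t 4.4 p [ 0.4289 -0.0008  0.2446] phi 67.3 -> 67 J1,6 [-15. -82.] turn [ 0.    -0.     0.005] shift [ -59.1 -213.    -0.4] | no-turn shift [ -58.1 -213.3   -0.5]
```

View pics/w2.png

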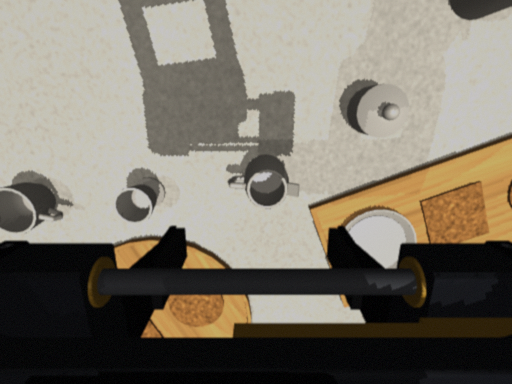

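The jug's rim is at (266,183) with its handle left and lip right, the egg cup at (135,203), the coffee cup at (15,208) and the sugar pot at (382,110). I turn the jaws for the coffee cup and go above it.

```bash
python3 -m jog '0 0 0 0 0 0.167 87;0 0 0 0 0 0.167 87;0 0 0 0 0 0.167 87;0 0 0 0 0 0.167 87;0 0 0 0 0 0.167 87;0 0 0 0 0 0.167 87;0 0 0 0 0 0.167 87;0 0 0 0 0 0.167 87;0 0 0 0 0 0.167 87;0 0 0 0 0 0.167 87;0 0 0 0 0 0.167 87;0 0 0 0 0 0 87'
python3 - <<'E'
from h import *
goal([.40,-.25,.245],-38)
E
```

```text
time_s: 5.9
position: [0.429, -0.0012, 0.2446]
tcp_rot: [[0.615, 0.789, 0.0], [0.789, -0.615, -0.0], [-0.0, 0.0, -1.0]]
force: [-0.3, -0.2, -0.8]
opening: 0.997
grasp_force: 0.0
t 5.9 p [ 0.429  -0.0012  0.2446] phi -37.9 -> -38 J1,6 [-15.  23.] turn [0.    0.    0.001] shift [-213.9  130.4   -0.4] | no-turn shift [-214.1  130.1   -0.4]
```

```bash
python3 -m jog '-34 12 0 0 0 0 87;-34 12 0 0 0 0 87;-34 12 0 0 0 0 87;-34 12 0 0 0 0 87;-34 12 0 0 0 0 87;-34 12 0 0 0 0 87;-34 12 0 0 0 0 87;-34 12 0 0 0 0 87;-34 12 0 0 0 0 87;-34 12 0 0 0 0 87;0 0 0 0 0 0 87'
python3 - <<'E'
from h import *
d=look('wrist',['coffee_cup','egg_cup','round_square_mat'],'w3')
np.savez('w3.npz',**d)
E
```

```text
time_s: 7.28
position: [0.3136, -0.3456, 0.2447]
tcp_rot: [[0.617, 0.787, 0.001], [0.787, -0.617, -0.002], [-0.001, 0.002, -1.0]]
force: [-0.2, 0.1, -0.1]
opening: 1.002
grasp_force: 0.0
wrist coffee_cup [([0.353, -0.2995, -0.0003], 0.9)]
wrist egg_cup []
wrist round_square_mat []
```

View pics/w3.png

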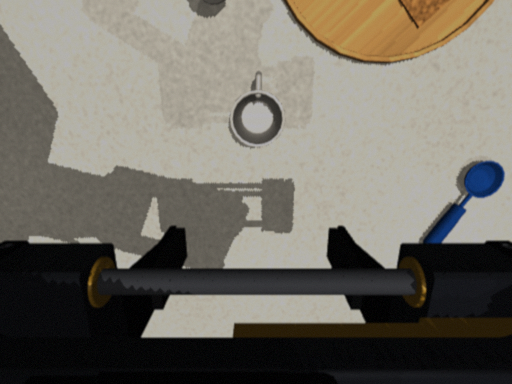

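The cup rim is at (256,118), about 52 px wide. Its handle points straight up the image to (259,72), so the jaw line is already right.

```bash
python3 - <<'E'
from h import *
d=dict(np.load('w3.npz'))
t=trace('wrist','coffee_cup')
m=t[0]['pixels'].astype(np.uint8);ys,xs=np.nonzero(m);print(t[0]['conf'],xs.min(),xs.max(),ys.min(),ys.max())
mo=cv2.morphologyEx(m,cv2.MORPH_OPEN,cv2.getStructuringElement(2,(21,21)));c=max(cv2.findContours(mo,0,1)[0],key=len);e=cv2.fitEllipse(c);print(e)
for uv in [e[0],(256.5,118)]: print(ray(d,uv,.052))
a=ray(d,(xs.min(),118),.052);b=ray(d,(xs.max()+1,118),.052);print('rim width if z=.052',np.linalg.norm(a-b))
# rim height from two views: w2 pose net ground point vs here
goal([.354,-.297,.1],-38)
E
```

```text
0.96 230 284 72 146
((257.098876953125, 118.00357818603516), (53.9352912902832, 55.692684173583984), 5.916212558746338)
[ 0.35489464 -0.29537229  0.052     ]
[ 0.35437534 -0.29496009  0.052     ]
rim width if z=.052 0.06088826985838075
t 7.53 p [ 0.3141 -0.3417  0.2445] phi -37.9 -> -38 J1,6 [-61. -23.] turn [-0.001 -0.001  0.001] shift [ 59.8   3.9 144.5] | no-turn shift [ 59.7   4.1 144.5]
```

```bash
python3 -m jog '31 1.5 0 0 0 0 87;31 2 0 0 0 0 87;0 0 35 0 0 0 87;0 0 35 0 0 0 87;0 0 35 0 0 0 87;0 0 35 0 0 0 87;0 0 30 0 0 0 87;0 0 20 0 0 0 87;0 0 13 0 0 0 87;0 0 0 0 0 0 87'
```

```text
time_s: 8.78
position: [0.3549, -0.2956, 0.0411]
tcp_rot: [[0.615, 0.788, -0.001], [0.788, -0.615, 0.001], [0.0, -0.001, -1.0]]
force: [0.4, -0.4, -0.6]
opening: 1.001
grasp_force: 0.0
```

```bash
python3 -m jog '0 0 0 0 0 0 75;0 0 0 0 0 0 68;0 0 0 0 0 0 64;0 0 0 0 0 0 60;0 0 0 0 0 0 50;0 0 0 0 0 0 50'
```

```text
time_s: 9.52
position: [0.3545, -0.2961, 0.0417]
tcp_rot: [[0.616, 0.788, -0.001], [0.788, -0.616, 0.001], [0.0, -0.001, -1.0]]
force: [-2.6, 0.9, 4.4]
opening: 0.67
grasp_force: 29.7
```

```bash
cat > trays.py <<'E'
from h import *
def centres(cam):
    d=capture(cam);out={}
    for n,z in [('saucer',.015),('rect_square_mat',.010),('rect_round_mat',.010),('round_round_mat',.010),('round_square_mat',.010)]:
        r=trace(cam,n)
        if not r: print(cam,n,'none');continue
        m=r[0]['pixels'].astype(np.uint8)
        ys,xs=np.nonzero(m);P=np.array([ray(d,(x,y),z) for x,y in zip(xs,ys)])
        c=P.mean(0);ex=np.sqrt(len(P)) ; out[n]=c[:2]
        cam_c=-d['R'].T@d['t']
        hull=cv2.convexHull((P[:,:2]*1e4).astype(np.float32));(cc,rad)=cv2.minEnclosingCircle(hull);rect=cv2.minAreaRect(hull)
        print(cam,n,round(r[0]['conf'],2),'cen',np.round(c[:2],4),'circ',np.round(np.array(cc)/1e4,4),round(rad/1e4*2,4),'rect',np.round(np.array(rect[0])/1e4,4),np.round(np.array(rect[1])/1e4,3),round(rect[2],1))
    print('cam',cam_c.round(3))
    return out
E
python3 - <<'E'
from trays import *
centres('top');centres('scene')
E
python3 -m jog '0 0 -3 0 0 0 50;0 0 -10 0 0 0 50;0 0 -20 0 0 0 50;0 0 -30 0 0 0 50;0 0 -30 0 0 0 50;0 0 0 0 0 0 50'
python3 - <<'E'
from h import *
goal([.45,-.03,.135],-38)
goal([.596,.110,.135],-38)
E
```

```text
top saucer 0.7 cen [0.5974 0.1086] circ [0.5979 0.108 ] 0.1121 rect [0.5972 0.1084] [0.107 0.108] 1.6
top rect_square_mat 0.73 cen [0.6009 0.2232] circ [0.6015 0.2215] 0.1104 rect [0.6008 0.2233] [0.085 0.081] 87.8
top rect_round_mat 0.65 cen [0.6041 0.3367] circ [0.6039 0.3357] 0.0884 rect [0.6039 0.3374] [0.088 0.081] 2.6
top round_round_mat 0.83 cen [ 0.5893 -0.1718] circ [ 0.5898 -0.1715] 0.0888 rect [ 0.5894 -0.1713] [0.086 0.083] 64.7
top round_square_mat 0.69 cen [ 0.5981 -0.2915] circ [ 0.597  -0.2923] 0.1086 rect [ 0.5986 -0.292 ] [0.08  0.083] 4.8
cam [0.382 0.003 1.196]
scene saucer 0.96 cen [0.5989 0.1119] circ [0.5975 0.112 ] 0.1125 rect [0.5967 0.1118] [0.108 0.109] 13.1
scene rect_square_mat 0.82 cen [0.6038 0.2257] circ [0.6032 0.2259] 0.1082 rect [0.6032 0.2257] [0.079 0.084] 87.1
scene rect_round_mat 0.87 cen [0.6093 0.3403] circ [0.6088 0.3399] 0.0842 rect [0.6083 0.3405] [0.081 0.083] 56.4
scene round_round_mat 0.64 cen [ 0.5934 -0.1677] circ [ 0.5935 -0.1684] 0.0855 rect [ 0.5923 -0.1671] [0.082 0.08 ] 22.2
scene round_square_mat 0.95 cen [ 0.6028 -0.2869] circ [ 0.6017 -0.2875] 0.1122 rect [ 0.6016 -0.2867] [0.081 0.084] 3.7
cam [1.03  0.142 0.815]
time_s: 10.88
position: [0.356, -0.2976, 0.1367]
tcp_rot: [[0.616, 0.788, 0.004], [0.788, -0.616, -0.005], [-0.002, 0.006, -1.0]]
force: [-0.3, 0.1, -2.4]
opening: 0.669
grasp_force: 29.8
t 10.88 p [ 0.356  -0.2976  0.1367] phi -38.0 -> -38 J1,6 [-54. -16.] turn [ 0.006  0.002 -0.001] shift [268.8 -90.7   1.7] | no-turn shift [268.7 -90.8   0.7]
t 10.88 p [ 0.356  -0.2976  0.1367] phi -38.0 -> -38 J1,6 [-54. -16.] turn [ 0.006  0.002 -0.001] shift [469.  -61.8   1.7] | no-turn shift [468.9 -62.1   0.6]
```

```bash
python3 -m jog '20 -2.6 0 0 0 0 50;40 -5.1 0 0 0 0 50;50 -6.4 0 0 0 0 50;50 -6.4 0 0 0 0 50;50 -6.4 0 0 0 0 50;50 -6.4 0 0 0 0 50;50 -6.4 0 0 0 0 50;50 -6.4 0 0 0 0 50;50 -6.4 0 0 0 0 50;35 -4.5 0 0 0 0 50;17 -2.2 0 0 0 0 50;8 -1 0 0 0 0 50'
python3 - <<'E'
from h import *
d=capture('wrist')
look('wrist',['saucer','rect_square_mat','coffee_cup'],'w4')
goal([.598,.110,.062],-38)
E
```

```text
time_s: 12.38
position: [0.5965, 0.1112, 0.1336]
tcp_rot: [[0.616, 0.788, -0.002], [0.788, -0.616, -0.0], [-0.002, -0.001, -1.0]]
force: [-0.5, 0.6, -0.6]
opening: 0.673
grasp_force: 29.8
wrist saucer []
wrist rect_square_mat [([0.5962, 0.2213, 0.0063], 0.92)]
wrist coffee_cup [([0.5974, 0.1108, 0.0914], 0.74), ([0.4431, 0.002, 0.0025], 0.32)]
t 12.62 p [0.5965 0.1098 0.1344] phi -38.1 -> -38 J1,6 [-0. 38.] turn [-0.001  0.001 -0.002] shift [ 1.1  1.1 72.4] | no-turn shift [ 1.2  1.1 72.4]
```

View pics/w4.png

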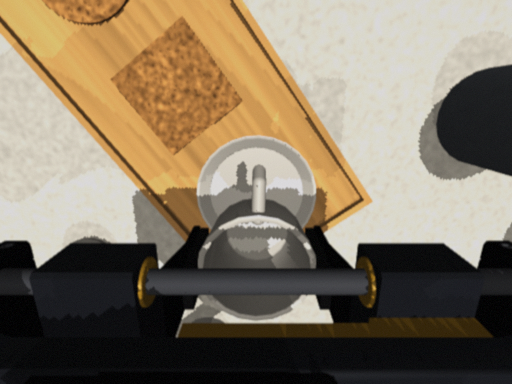

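The saucer is centred at about x=256 px, with the held cup's axis at about 257 px, so they line up; the square mat is at (176,86). I descend.

```bash
python3 -m jog '0.5 0 20 0 0 0 50;0 0 25 0 0 0 50;0 0 20 0 0 0 50;0 0 10 0 0 0 50;0 0 3 0 0 0 50;0 0 1 0 0 0 50;0 0 1 0 0 0 50;0 0 0 0 0 0 50;0 0 0 0 0 0 50'
```

```text
time_s: 13.75
position: [0.5976, 0.1114, 0.0549]
tcp_rot: [[0.616, 0.788, 0.001], [0.788, -0.616, -0.0], [0.0, 0.0, -1.0]]
force: [-0.4, -0.8, -1.5]
opening: 0.67
grasp_force: 29.8
```

```bash
python3 -m jog '0 0 1 0 0 0 50;0 0 0.7 0 0 0 50;0 0 0 0 0 0 50;0 0 0 0 0 0 50'
```

```text
time_s: 14.25
position: [0.5974, 0.1113, 0.0528]
tcp_rot: [[0.616, 0.788, -0.0], [0.788, -0.616, -0.0], [-0.0, -0.0, -1.0]]
force: [0.4, 0.6, -1.2]
opening: 0.669
grasp_force: 29.8
```

```bash
python3 -m jog '0 0 0.7 0 0 0 50;0 0 0.5 0 0 0 50;0 0 0 0 0 0 50;0 0 0 0 0 0 50'
```

```text
time_s: 14.75
position: [0.5975, 0.1113, 0.0518]
tcp_rot: [[0.616, 0.788, 0.0], [0.788, -0.616, -0.0], [0.0, 0.0, -1.0]]
force: [-0.2, -0.1, 0.8]
opening: 0.672
grasp_force: 29.8
```

```bash
python3 -m jog '0 0 0.4 0 0 0 57;0 0 0 0 0 0 60;0 0 0 0 0 0 64;0 0 0 0 0 0 72;0 0 0 0 0 0 87;0 0 0 0 0 0 87;0 0 -5 0 0 0 87;0 0 -15 0 0 0 87;0 0 -30 0 0 0 87;0 0 -40 0 0 0 87;0 0 -40 0 0 0 87;0 0 -18 0 0 0 87'
```

```text
time_s: 16.25
position: [0.5989, 0.1114, 0.2034]
tcp_rot: [[0.616, 0.788, 0.006], [0.788, -0.616, 0.0], [0.004, 0.005, -1.0]]
force: [0.1, 0.4, 0.1]
opening: 0.999
grasp_force: 0.0
```

```bash
python3 -m jog '-12 -17 0 0 0 0 87;-25 -34 0 0 0 0 87;-25 -34 0 0 0 0 87;-25 -34 0 0 0 0 87;-25 -34 0 0 0 0 87;-14 -18 0 0 0 0 87;0 0 0 0 0 0 87;0 0 0 0 0 0 87;0 0 0 0 0 0 87'
python3 - <<'E'
from h import *
d=look('wrist',['sugar_pot'],'w5')
np.savez('w5.npz',**d)
look('top',['coffee_cup','saucer'])
look('scene',['coffee_cup','saucer','sugar_pot'])
goal([.416,.156,.2],-38)
E
```

```text
time_s: 17.38
position: [0.3869, 0.1173, 0.1996]
tcp_rot: [[0.616, 0.787, 0.002], [0.787, -0.616, -0.0], [0.001, 0.002, -1.0]]
force: [-0.4, -0.2, 0.6]
opening: 0.998
grasp_force: 0.0
wrist sugar_pot [([0.415, 0.1587, 0.0], 0.85)]
top coffee_cup [([0.5984, 0.1116, 0.0096], 0.97), ([0.5947, -0.171, 0.0098], 0.39)]
top saucer [([0.598, 0.109, 0.0075], 0.62)]
scene coffee_cup [([0.6018, 0.1109, 0.0104], 0.87)]
scene saucer [([0.5938, 0.1103, 0.0096], 0.62)]
scene sugar_pot [([0.4212, 0.1535, -0.0016], 0.93), ([0.5975, 0.2221, 0.0046], 0.3)]
t 17.82 p [0.3851 0.1174 0.1992] phi -38.0 -> -38 J1,6 [ 1. 39.] turn [-0.     0.    -0.001] shift [49.4  0.6 -0.8] | no-turn shift [49.4  0.5 -0.9]
```

View pics/w5.png

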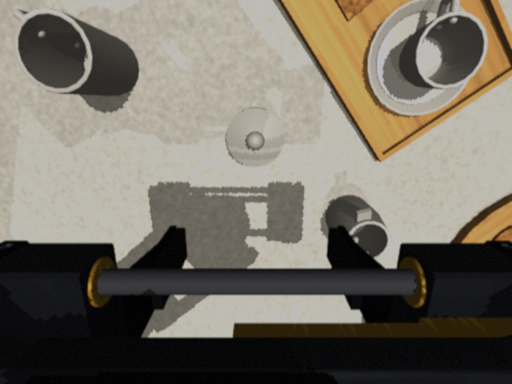

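The sugar pot knob is at (255,141) and its body is centred at (255,136). The coffee cup stands in the saucer at (450,50).

```bash
python3 - <<'E'
from h import *
d=dict(np.load('w5.npz'))
a=ray(d,(255,141),.0695);print(a)
b=ray(d,(255,135.5),.045);print(b)
goal([*a[:2],.035],-38)
E
```

```text
[0.41606612 0.15555563 0.0695    ]
[0.41746281 0.15747896 0.045     ]
t 17.82 p [0.3851 0.1174 0.1992] phi -38.0 -> -38 J1,6 [ 1. 39.] turn [-0.     0.    -0.001] shift [ 49.1   0.9 164.2] | no-turn shift [ 49.1   0.9 164.1]
```

```bash
python3 -m jog '25 0.5 0 0 0 0 87;25 0.5 0 0 0 0 87;0 0 20 0 0 0 87;0 0 30 0 0 0 87;0 0 35 0 0 0 87;0 0 30 0 0 0 87;0 0 25 0 0 0 87;0 0 13 0 0 0 87;0 0 7 0 0 0 87;0 0 0 0 0 0 87'
```

```text
time_s: 19.08
position: [0.4169, 0.1562, 0.0393]
tcp_rot: [[0.616, 0.788, 0.0], [0.788, -0.616, 0.0], [0.0, 0.0, -1.0]]
force: [-0.4, -0.6, 0.5]
opening: 0.998
grasp_force: 0.0
```

```bash
python3 -m jog '0 0 0 0 0 0 72;0 0 0 0 0 0 64;0 0 0 0 0 0 60;0 0 0 0 0 0 56;0 0 0 0 0 0 50;0 0 0 0 0 0 50'
```

```text
time_s: 19.82
position: [0.4163, 0.1563, 0.0394]
tcp_rot: [[0.616, 0.787, -0.001], [0.787, -0.616, 0.0], [-0.0, -0.001, -1.0]]
force: [-1.2, 2.7, 4.0]
opening: 0.655
grasp_force: 30.0
```

```bash
python3 -m jog '0 0 -4 0 0 0 50;0 0 -16 0 0 0 50;0 0 -30 0 0 0 50;0 0 -38 0 0 0 50;10 6.2 0 0 0 0 50;22 13.7 0 0 0 0 50;28 17.4 0 0 0 0 50;28 17.4 0 0 0 0 50;28 17.4 0 0 0 0 50;25 15.5 0 0 0 0 50;16 10 0 0 0 0 50;9 5.6 0 0 0 0 50'
python3 - <<'E'
from h import *
look('wrist',['sugar_pot','rect_square_mat','rect_round_mat'])
look('top',['sugar_pot']);look('scene',['sugar_pot'])
goal([.600,.2235,.0495],-38)
E
```

```text
time_s: 21.32
position: [0.6008, 0.2235, 0.1251]
tcp_rot: [[0.616, 0.788, -0.002], [0.788, -0.616, -0.001], [-0.002, -0.001, -1.0]]
force: [-0.1, -0.5, -3.0]
opening: 0.652
grasp_force: 30.0
wrist sugar_pot [([0.602, 0.2272, 0.0828], 0.88)]
wrist rect_square_mat [([0.5989, 0.2262, 0.0056], 0.73)]
wrist rect_round_mat [([0.6023, 0.3388, 0.0124], 0.63)]
top sugar_pot [([0.5963, 0.224, 0.0853], 0.6)]
scene sugar_pot [([0.6067, 0.2215, 0.0822], 0.7)]
t 21.73 p [0.5995 0.2231 0.1272] phi -38.0 -> -38 J1,6 [10. 48.] turn [-0.001  0.001 -0.001] shift [ 0.6  0.1 77.7] | no-turn shift [ 0.7  0.2 77.7]
```

```bash
python3 -m jog '1 0 15 0 0 0 50;0 0 25 0 0 0 50;0 0 20 0 0 0 50;0 0 10 0 0 0 50;0 0 4 0 0 0 50;0 0 1 0 0 0 50;0 0 1 0 0 0 50;0 0 0.7 0 0 0 50;0 0 0 0 0 0 50;0 0 0 0 0 0 50'
```

```text
time_s: 22.98
position: [0.601, 0.2242, 0.0508]
tcp_rot: [[0.616, 0.788, 0.0], [0.788, -0.616, 0.0], [0.0, 0.0, -1.0]]
force: [0.2, 0.3, -2.9]
opening: 0.652
grasp_force: 30.0
```

```bash
python3 -m jog '0 0 0.5 0 0 0 50;0 0 0 0 0 0 50;0 0 0 0 0 0 50'
```

```text
time_s: 23.35
position: [0.6009, 0.2241, 0.05]
tcp_rot: [[0.616, 0.788, -0.0], [0.788, -0.616, 0.0], [-0.0, -0.0, -1.0]]
force: [0.1, 0.5, -2.9]
opening: 0.653
grasp_force: 30.0
```

```bash
python3 -m jog '0 0 0.5 0 0 0 50;0 0 0.4 0 0 0 50;0 0 0 0 0 0 50;0 0 0 0 0 0 50'
```

```text
time_s: 23.85
position: [0.601, 0.2241, 0.0495]
tcp_rot: [[0.616, 0.788, 0.0], [0.788, -0.616, 0.0], [0.0, 0.0, -1.0]]
force: [-0.9, 0.6, 1.0]
opening: 0.652
grasp_force: 30.0
```

```bash
python3 -m jog '0 0 0 0 0 0 57;0 0 0 0 0 0 59;0 0 0 0 0 0 63;0 0 0 0 0 0 72;0 0 0 0 0 0 87;0 0 0 0 0 0 87;0 0 -5 0 0 0 87;0 0 -15 0 0 0 87;0 0 -30 0 0 0 87;0 0 -40 0 0 0 87;0 0 -40 0 0 0 87;0 0 -20 0 0 -0.157 87'
```

```text
time_s: 25.35
position: [0.6023, 0.2245, 0.2033]
tcp_rot: [[0.482, 0.876, 0.006], [0.876, -0.482, 0.001], [0.004, 0.005, -1.0]]
force: [-0.1, -0.5, -0.1]
opening: 1.0
grasp_force: 0.0
```

```bash
python3 -m jog '-18 -2 0 0 0 0 87;-36 -3.4 0 0 0 0 87;-46 -4.3 0 0 0 0 87;-46 -4.3 0 0 0 0 87;-46 -4.3 0 0 0 0 87;-46 -4.3 0 0 0 0 87;-46 -4.3 0 0 0 0 87;-30 -2.8 0 0 0 0 87;-15 -1.5 0 0 0 0 87;0 0 0 0 0 0 87;0 0 0 0 0 0 87;0 0 0 0 0 0 87'
python3 - <<'E'
from h import *
d=look('wrist',['milk_jug'],'w6')
np.savez('w6.npz',**d)
look('top',['sugar_pot','milk_jug']);look('scene',['sugar_pot','milk_jug'])
goal([.443,.004,.2],-29)
E
```

```text
time_s: 26.85
position: [0.4145, -0.0477, 0.1992]
tcp_rot: [[0.484, 0.875, 0.0], [0.875, -0.484, 0.0], [0.0, 0.0, -1.0]]
force: [-0.7, 0.0, -0.7]
opening: 0.997
grasp_force: 0.0
wrist milk_jug []
top sugar_pot [([0.6007, 0.2224, 0.0091], 0.76)]
top milk_jug [([0.443, 0.0083, -0.0022], 0.65)]
scene sugar_pot [([0.6072, 0.2206, 0.01], 0.85)]
scene milk_jug [([0.4418, 0.0034, 0.003], 0.76), ([0.5878, -0.1683, 0.0069], 0.45)]
t 27.25 p [ 0.4139 -0.0482  0.1991] phi -29.0 -> -29 J1,6 [-22.   7.] turn [-0.     0.    -0.001] shift [59.8  0.1 -0.9] | no-turn shift [59.8  0.1 -0.9]
```

View pics/w6.png

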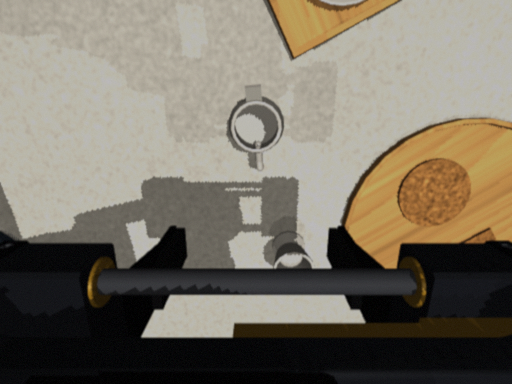

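The jug rim is at (256,125), the lip at (252,93) and the handle end at (261,168). The axis is about 6° off the jaw normal, so I turn a little.

```bash
python3 - <<'E'
from h import *
d=dict(np.load('w6.npz'))
a=ray(d,(256,125),.072);print(a)
e=ray(d,(283.5,125),.072)-ray(d,(228.5,125),.072);print('rim',np.linalg.norm(e))
h=ray(d,(261,166),.05)-ray(d,(252,93),.07);print('axis angle',np.degrees(np.arctan2(h[1],h[0])))
goal([*a[:2],.037],-23)
E
```

```text
[0.44481746 0.00680522 0.072     ]
rim 0.04926174650919734
axis angle -112.02190662952466
t 27.25 p [ 0.4139 -0.0482  0.1991] phi -29.0 -> -23 J1,6 [-22.   7.] turn [-0.     0.    -0.105] shift [ 62.7   7.  162.1] | no-turn shift [ 63.1   0.3 162.1]
```

```bash
python3 -m jog '31 0 0 0 0 0 87;31 0.4 0 0 0 -0.11 87;0 0 20 0 0 0 87;0 0 30 0 0 0 87;0 0 35 0 0 0 87;0 0 30 0 0 0 87;0 0 25 0 0 0 87;0 0 13 0 0 0 87;0 0 8 0 0 0 87;0 0 0 0 0 0 87'
```

```text
time_s: 28.5
position: [0.4444, 0.0056, 0.0381]
tcp_rot: [[0.387, 0.922, -0.0], [0.922, -0.387, 0.0], [-0.0, -0.0, -1.0]]
force: [-0.2, 0.4, -0.6]
opening: 0.999
grasp_force: 0.0
```

```bash
python3 -m jog '0 0 0 0 0 0 72;0 0 0 0 0 0 64;0 0 0 0 0 0 58;0 0 0 0 0 0 54;0 0 0 0 0 0 50;0 0 0 0 0 0 48'
```

```text
time_s: 29.25
position: [0.444, 0.0058, 0.0383]
tcp_rot: [[0.387, 0.922, -0.001], [0.922, -0.387, 0.0], [-0.0, -0.001, -1.0]]
force: [0.2, 0.5, 3.8]
opening: 0.625
grasp_force: 29.9
```

```bash
python3 -m jog '0 0 -4 0 0 0 48;0 0 -16 0 0 0 48;0 0 -32 0 0 0 48;0 0 -40 0 0 0 48;0 0 -20 0 0 0 48;0 0 0 0 0 0 48'
```

```text
time_s: 30.0
position: [0.4453, 0.0055, 0.1514]
tcp_rot: [[0.387, 0.922, 0.004], [0.922, -0.387, -0.001], [0.001, 0.004, -1.0]]
force: [0.2, -0.3, -2.6]
opening: 0.624
grasp_force: 29.9
```

```bash
python3 -m jog '15 0.8 0 0 0 0 48;32 1.6 0 0 0 0 48;45 2.3 0 0 0 0 48;45 2.3 0 0 0 0 48;45 2.3 0 0 0 0 48;45 2.3 0 0 0 0 48;45 2.3 0 0 0 0 48;45 2.3 0 0 0 0 48;32 1.6 0 0 0 0 48;14 0.7 0 0 0 0 48;6 0.3 0 0 0 0 48;0 0 0 0 0 0 48'
python3 - <<'E'
from h import *
look('wrist',['milk_jug','rect_round_mat'])
look('top',['milk_jug']);look('scene',['milk_jug','rect_round_mat'])
goal([.604,.339,.0485],-23)
E
```

```text
time_s: 31.5
position: [0.6037, 0.3381, 0.1493]
tcp_rot: [[0.387, 0.922, -0.002], [0.922, -0.387, -0.001], [-0.002, -0.001, -1.0]]
force: [1.0, -0.2, -1.6]
opening: 0.628
grasp_force: 29.9
wrist milk_jug [([0.6011, 0.3317, 0.1137], 0.84)]
wrist rect_round_mat [([0.5999, 0.3392, 0.0098], 0.83)]
top milk_jug [([0.6016, 0.3402, 0.1101], 0.54), ([0.4056, -0.1495, 0.0049], 0.5)]
scene milk_jug []
scene rect_round_mat [([0.6008, 0.344, 0.0097], 0.63)]
t 31.9 p [0.6044 0.3382 0.1504] phi -22.8 -> -23 J1,6 [20. 43.] turn [ 0.    -0.     0.004] shift [  0.6  -0.7 101.9] | no-turn shift [  0.6  -0.7 101.9]
```

```bash
python3 -m jog '0.5 -1 15 0 0 0 48;0 0 30 0 0 0 48;0 0 28 0 0 0 48;0 0 15 0 0 0 48;0 0 7 0 0 0 48;0 0 3 0 0 0 48;0 0 1 0 0 0 48;0 0 1 0 0 0 48;0 0 0.7 0 0 0 48;0 0 0 0 0 0 48;0 0 0 0 0 0 48'
```

```text
time_s: 33.28
position: [0.6037, 0.3396, 0.0496]
tcp_rot: [[0.387, 0.922, 0.0], [0.922, -0.387, 0.0], [0.0, 0.0, -1.0]]
force: [-0.0, 0.3, -1.8]
opening: 0.62
grasp_force: 29.9
```

```bash
python3 -m jog '0 0 0.5 0 0 0 48;0 0 0.4 0 0 0 48;0 0 0 0 0 0 48;0 0 0 0 0 0 48'
```

```text
time_s: 33.78
position: [0.6036, 0.3395, 0.0485]
tcp_rot: [[0.387, 0.922, -0.0], [0.922, -0.387, -0.0], [-0.0, -0.0, -1.0]]
force: [1.2, 0.7, -1.7]
opening: 0.622
grasp_force: 29.9
```

```bash
python3 -m jog '0 0 0.5 0 0 0 48;0 0 0.4 0 0 0 48;0 0 0 0 0 0 48;0 0 0 0 0 0 48'
```

```text
time_s: 34.28
position: [0.6037, 0.3396, 0.0484]
tcp_rot: [[0.387, 0.922, 0.0], [0.922, -0.387, 0.0], [0.0, 0.0, -1.0]]
force: [-1.4, -0.5, 5.5]
opening: 0.621
grasp_force: 29.9
```

```bash
python3 -m jog '0 0 0 0 0 0 54;0 0 0 0 0 0 57;0 0 0 0 0 0 61;0 0 0 0 0 0 70;0 0 0 0 0 0 87;0 0 0 0 0 0 87;0 0 -5 0 0 0 87;0 0 -15 0 0 0 87;0 0 -32 0 0 0 87;0 0 -40 0 0 -0.15 87;0 0 -40 0 0 -0.15 87;0 0 -40 0 0 -0.154 87'
```

```text
time_s: 35.78
position: [0.6037, 0.3396, 0.2225]
tcp_rot: [[-0.062, 0.998, 0.002], [0.998, 0.062, 0.001], [0.001, 0.002, -1.0]]
force: [0.2, 0.2, 0.2]
opening: 1.001
grasp_force: 0.0
```

```bash
python3 -m jog '-5 -16 0 0 0 0 87;-11 -36 0 0 0 0 87;-13 -44 0 0 0 0 87;-13 -44 0 0 0 0 87;-13 -44 0 0 0 0 87;-12 -42 0 0 0 0 87;-8 -28 0 0 0 0 87;-4 -14 0 0 0 0 87;0 0 0 0 0 0 87;0 0 0 0 0 0 87'
python3 - <<'E'
from h import *
d=look('wrist',['mug'],'w7')
np.savez('w7.npz',**d)
look('top',['milk_jug','mug']);look('scene',['milk_jug','mug'])
goal([.338,.307,.2],3)
E
```

```text
time_s: 37.02
position: [0.3424, 0.246, 0.2202]
tcp_rot: [[-0.057, 0.998, 0.003], [0.998, 0.057, 0.001], [0.001, 0.003, -1.0]]
force: [0.9, -0.3, 0.2]
opening: 1.0
grasp_force: 0.0
wrist mug [([0.3387, 0.3055, 0.0008], 0.61)]
top milk_jug [([0.6031, 0.3424, 0.008], 0.9)]
top mug [([0.3381, 0.3062, 0.0], 0.44)]
scene milk_jug [([0.605, 0.3414, 0.01], 0.56)]
scene mug [([0.3369, 0.307, -0.0013], 0.97)]
t 37.42 p [0.3408 0.2455 0.2195] phi 3.3 -> 3 J1,6 [20. 17.] turn [-0.     0.     0.005] shift [61.6  0.4 19.5] | no-turn shift [61.6  0.7 19.5]
```

View pics/w7.png

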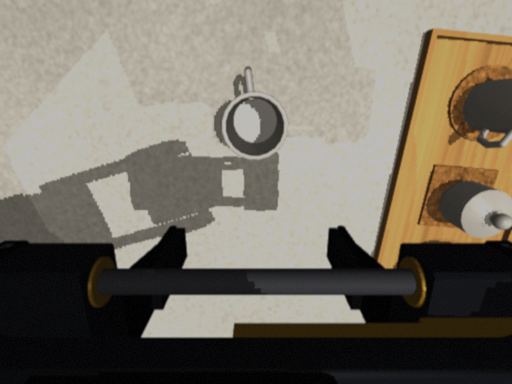

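The mug rim is at (254,125) and its handle end at (249,70), so the jaws need about 5° more turn.

```bash
python3 - <<'E'
from h import *
d=dict(np.load('w7.npz'))
a=ray(d,(254,125),.095);print(a)
e=ray(d,(286.5,125),.095)-ray(d,(221.5,125),.095);print('rim',np.linalg.norm(e))
goal([.338,.3065,.053],8)
E
```

```text
[0.33748437 0.30816131 0.095     ]
rim 0.057785365228371716
t 37.42 p [0.3408 0.2455 0.2195] phi 3.3 -> 8 J1,6 [20. 17.] turn [-0.     0.    -0.083] shift [ 60.8   5.7 166.5] | no-turn shift [ 61.1   0.7 166.5]
```

```bash
python3 -m jog '31 0 0 0 0 0 87;30.5 0.5 0 0 0 -0.083 87;0 0 0 0 0 0 87;0 0 25 0 0 0 87;0 0 35 0 0 0 87;0 0 35 0 0 0 87;0 0 30 0 0 0 87;0 0 22 0 0 0 87;0 0 12 0 0 0 87;0 0 5 0 0 0 87;0 0 0 0 0 0 87'
```

```text
time_s: 38.8
position: [0.3378, 0.3068, 0.0559]
tcp_rot: [[-0.139, 0.99, 0.0], [0.99, 0.139, 0.0], [0.0, 0.0, -1.0]]
force: [0.3, 0.1, 0.2]
opening: 0.998
grasp_force: 0.0
```

```bash
python3 -m jog '0 0 0 0 0 0 74;0 0 0 0 0 0 66;0 0 0 0 0 0 60;0 0 0 0 0 0 56;0 0 0 0 0 0 52;0 0 0 0 0 0 50'
```

```text
time_s: 39.55
position: [0.3376, 0.3069, 0.0558]
tcp_rot: [[-0.14, 0.99, 0.0], [0.99, 0.14, 0.0], [0.0, 0.0, -1.0]]
force: [-1.0, 0.1, 3.7]
opening: 0.675
grasp_force: 30.0
```

```bash
python3 -m jog '0 0 -4 0 0 0 50;0 0 -16 0 0 0 50;0 0 -32 0 0 0 50;0 0 -30 0 0 0 50;-8 3 -8 0 0 0 50;-20 7 0 0 0 0 50;-32 12 0 0 0 0 50;-40 15 0 0 0 0 50;-40 15 0 0 0 0 50;-40 15 0 0 0 0 50;-40 15 0 0 0 0 50;-40 15 0 0 0 0 50'
```

```text
time_s: 41.05
position: [0.4697, 0.061, 0.1446]
tcp_rot: [[-0.139, 0.99, -0.002], [0.99, 0.139, 0.0], [0.0, -0.002, -1.0]]
force: [-0.4, -0.2, -1.8]
opening: 0.673
grasp_force: 30.0
```

```bash
python3 -m jog '-40 14 0 0 0 0 50;-40 14 0 0 0 0 50;-40 14 0 0 0 0 50;-40 14 0 0 0 0 50;-38 14 0 0 0 0 50;-28 10 0 0 0 0 50;-15 5 0 0 0 0 50;-7 2.5 0 0 0 0 50;0 0 0 0 0 0 50;0 0 0 0 0 0 50'
python3 - <<'E'
from h import *
look('wrist',['mug','round_round_mat','round_square_mat'],'w8')
look('top',['mug','round_square_mat']);look('scene',['mug','round_round_mat','round_square_mat'])
goal([.5915,-.170,.068],8)
E
```

```text
time_s: 42.3
position: [0.5904, -0.1692, 0.1455]
tcp_rot: [[-0.14, 0.99, -0.001], [0.99, 0.14, 0.001], [0.001, -0.001, -1.0]]
force: [-0.2, 0.0, -2.9]
opening: 0.676
grasp_force: 30.0
wrist mug [([0.5893, -0.1688, 0.0854], 0.89)]
wrist round_round_mat [([0.5866, -0.1731, 0.0042], 0.75)]
wrist round_square_mat []
top mug [([0.605, 0.3424, 0.0046], 0.61)]
top round_square_mat [([0.5974, -0.2902, 0.0033], 0.47), ([0.5999, 0.2211, 0.0072], 0.21)]
scene mug [([0.591, -0.1744, 0.0883], 0.73)]
scene round_round_mat [([0.5858, -0.1694, 0.0038], 0.92)]
scene round_square_mat [([0.5942, 0.1095, 0.0126], 0.66), ([0.5948, -0.2922, 0.0072], 0.6)]
t 42.85 p [ 0.5912 -0.1704  0.1457] phi 8.0 -> 8 J1,6 [-26. -35.] turn [0. 0. 0.] shift [ 0.4  0.4 77.7] | no-turn shift [ 0.4  0.4 77.7]
```

View pics/w8.png

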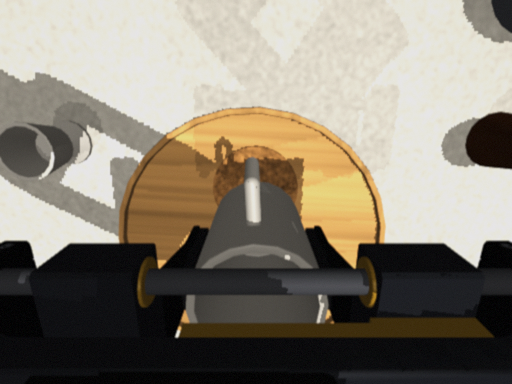

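The round mat spans 214–302 px, centred near 258, and the mug hangs at about 257, so they are aligned. I descend.

```bash
python3 -m jog '0 -0.8 15 0 0 0 50;0 0 25 0 0 0 50;0 0 20 0 0 0 50;0 0 10 0 0 0 50;0 0 5 0 0 0 50;0 0 2 0 0 0 50;0 0 1 0 0 0 50;0 0 0.7 0 0 0 50;0 0 0 0 0 0 50;0 0 0 0 0 0 50'
```

```text
time_s: 44.1
position: [0.5905, -0.1706, 0.0672]
tcp_rot: [[-0.14, 0.99, 0.0], [0.99, 0.14, -0.0], [-0.0, 0.0, -1.0]]
force: [-0.7, 0.8, -2.1]
opening: 0.675
grasp_force: 30.0
```

```bash
python3 -m jog '0 0 0.5 0 0 0 50;0 0 0.4 0 0 0 50;0 0 0 0 0 0 50;0 0 0 0 0 0 50'
```

```text
time_s: 44.6
position: [0.5904, -0.1705, 0.066]
tcp_rot: [[-0.14, 0.99, -0.0], [0.99, 0.14, 0.0], [0.0, -0.0, -1.0]]
force: [0.1, -0.7, -2.7]
opening: 0.676
grasp_force: 30.0
```

```bash
python3 -m jog '0 0 0.4 0 0 0 50;0 0 0.4 0 0 0 50;0 0 0 0 0 0 50;0 0 0 0 0 0 50'
```

```text
time_s: 45.1
position: [0.5904, -0.1706, 0.0659]
tcp_rot: [[-0.14, 0.99, 0.0], [0.99, 0.14, -0.0], [-0.0, 0.0, -1.0]]
force: [-1.5, -0.0, 4.7]
opening: 0.677
grasp_force: 30.0
```

```bash
python3 -m jog '0 0 0 0 0 0 59;0 0 0 0 0 0 62;0 0 0 0 0 0 66;0 0 0 0 0 0 74;0 0 0 0 0 0 87;0 0 0 0 0 0 87;0 0 -5 0 0 0 87;0 0 -15 0 0 0 87;0 0 -30 0 0 0 87;0 0 -40 0 0 0 87;0 0 -40 0 0 0 87;0 0 -10 0 0 0 87'
```

```text
time_s: 46.6
position: [0.5921, -0.1713, 0.2094]
tcp_rot: [[-0.14, 0.99, 0.007], [0.99, 0.14, -0.003], [-0.004, 0.006, -1.0]]
force: [-1.0, 1.1, 0.1]
opening: 1.0
grasp_force: 0.0
```

```bash
python3 -m jog '-1 -15 0 0 0 0 87;-2 -32 0 0 0 0 87;-3 -42 0 0 0 0 87;-3 -42 0 0 0 0 87;-3 -32 0 0 0 0 87;-1 -18 0 0 0 0 87;0 0 0 0 0 0 87;0 0 0 0 0 0 87;0 0 0 0 0 0 87'
python3 - <<'E'
from h import *
d=look('wrist',['egg_cup'],'w9')
np.savez('w9.npz',**d)
look('top',['mug','egg_cup']);look('scene',['mug','egg_cup'])
t=trace('wrist','egg_cup')
m=t[0]['pixels'];ys,xs=np.nonzero(m);print(t[0]['conf'],xs.min(),xs.max(),ys.min(),ys.max())
goal([.4035,-.149,.05],8)
E
```

```text
time_s: 47.72
position: [0.4139, -0.2088, 0.2052]
tcp_rot: [[-0.14, 0.99, 0.001], [0.99, 0.14, -0.0], [-0.0, 0.001, -1.0]]
force: [-0.3, 0.4, 0.1]
opening: 1.0
grasp_force: 0.0
wrist egg_cup [([0.4048, -0.147, 0.0019], 0.7)]
top mug [([0.5933, -0.1722, 0.0122], 0.69)]
top egg_cup [([0.4071, -0.1536, 0.0038], 0.76)]
scene mug [([0.5902, -0.1744, 0.0091], 0.79)]
scene egg_cup [([0.4055, -0.1508, 0.0023], 0.68)]
0.96 231 278 101 151
t 48.17 p [ 0.413  -0.2087  0.2053] phi 8.0 -> 8 J1,6 [-41. -49.] turn [-0.     0.     0.001] shift [ 60.4  -1.1 155.3] | no-turn shift [ 60.4  -1.1 155.2]
```

View pics/w9.png

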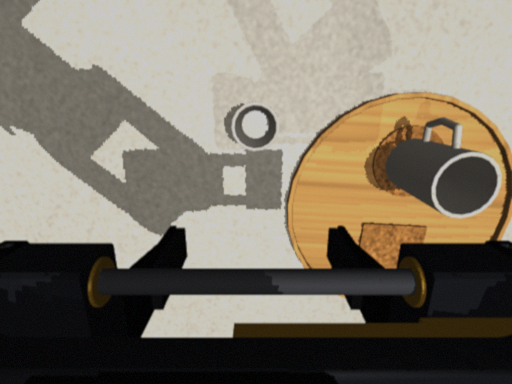

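The egg cup rim is at (255,126), and the mug stands upright on the round mat at (465,183).

```bash
python3 - <<'E'
from h import *
d=dict(np.load('w9.npz'))
a=ray(d,(255,126),.06);print(a)
goal([.4045,-.1495,.05],8)
E
```

```text
[ 0.40460908 -0.14976515  0.06      ]
t 48.17 p [ 0.413  -0.2087  0.2053] phi 8.0 -> 8 J1,6 [-41. -49.] turn [-0.     0.     0.001] shift [ 59.8  -0.2 155.3] | no-turn shift [ 5.980e+01 -1.000e-01  1.552e+02]
```

```bash
python3 -m jog '30 0 0 0 0 0 87;30 0 0 0 0 0 87;0 0 15 0 0 0 87;0 0 30 0 0 0 87;0 0 35 0 0 0 87;0 0 32 0 0 0 87;0 0 22 0 0 0 87;0 0 12 0 0 0 87;0 0 6 0 0 0 87;0 0 0 0 0 0 87'
```

```text
time_s: 49.42
position: [0.4047, -0.1494, 0.0534]
tcp_rot: [[-0.14, 0.99, 0.0], [0.99, 0.14, -0.0], [-0.0, 0.0, -1.0]]
force: [0.5, -0.3, 0.8]
opening: 1.001
grasp_force: 0.0
```

```bash
python3 -m jog '0 0 0 0 0 0 70;0 0 0 0 0 0 58;0 0 0 0 0 0 51;0 0 0 0 0 0 47;0 0 0 0 0 0 43;0 0 0 0 0 0 40;0 0 0 0 0 0 38'
```

```text
time_s: 50.3
position: [0.4045, -0.1493, 0.0533]
tcp_rot: [[-0.14, 0.99, -0.0], [0.99, 0.14, 0.0], [0.0, -0.0, -1.0]]
force: [-0.8, 0.7, 1.7]
opening: 0.508
grasp_force: 29.8
```

```bash
python3 -m jog '0 0 -3 0 0 0 38;0 0 -12 0 0 0 38;0 0 -28 0 0 0 38;0 0 -32 0 0 0 38;-8 8 -15 0 0 0 38;-20 21 0 0 0 0 38;-32 33 0 0 0 0 38;-32 33 0 0 0 0 38;-32 33 0 0 0 0 38;-24 25 0 0 0 0 38;-12 13 0 0 0 0 38;-6 6 0 0 0 0 38'
python3 - <<'E'
from h import *
look('wrist',['egg_cup','round_square_mat'],'w10')
look('top',['round_square_mat']);look('scene',['egg_cup','round_square_mat'])
goal([.598,-.290,.068],8)
E
```

```text
time_s: 51.8
position: [0.5985, -0.29, 0.1436]
tcp_rot: [[-0.139, 0.99, 0.0], [0.99, 0.139, -0.0], [-0.0, 0.0, -1.0]]
force: [-0.1, -0.3, -1.4]
opening: 0.514
grasp_force: 29.9
wrist egg_cup [([0.5966, -0.2886, 0.0924], 0.88)]
wrist round_square_mat [([0.6006, -0.2901, 0.0057], 0.65), ([0.5899, -0.1717, 0.0108], 0.6)]
top round_square_mat [([0.5986, -0.2914, 0.0079], 0.54)]
scene egg_cup [([0.5964, -0.2934, 0.0905], 0.69)]
scene round_square_mat [([0.5913, -0.2894, 0.0086], 0.85)]
t 52.2 p [ 0.5975 -0.2891  0.1434] phi 8.0 -> 8 J1,6 [-35. -43.] turn [-0.001 -0.001  0.001] shift [-0.9  0.4 75.4] | no-turn shift [-1.   0.5 75.4]
```

View pics/w10.png

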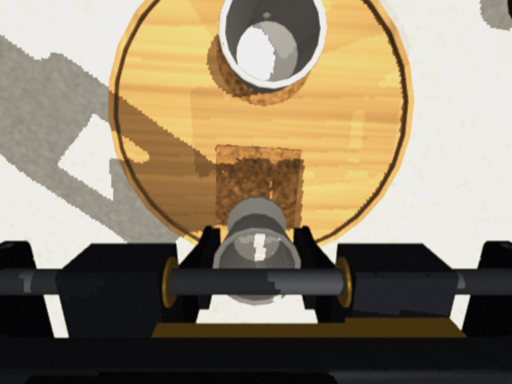

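The square mat spans 215–302 px and the egg cup is at about 257, so it is aligned and upright. I descend.

```bash
python3 -m jog '-0.9 0.4 15 0 0 0 38;0 0 25 0 0 0 38;0 0 20 0 0 0 38;0 0 10 0 0 0 38;0 0 5 0 0 0 38;0 0 2 0 0 0 38;0 0 1 0 0 0 38;0 0 0.7 0 0 0 38;0 0 0 0 0 0 38;0 0 0 0 0 0 38'
```

```text
time_s: 53.45
position: [0.5987, -0.2906, 0.0648]
tcp_rot: [[-0.14, 0.99, 0.0], [0.99, 0.14, -0.0], [-0.0, 0.0, -1.0]]
force: [0.1, -0.2, -0.2]
opening: 0.511
grasp_force: 29.9
```

```bash
python3 -m jog '0 0 0.5 0 0 0 38;0 0 0.4 0 0 0 38;0 0 0 0 0 0 38;0 0 0 0 0 0 38'
```

```text
time_s: 53.95
position: [0.5986, -0.2905, 0.0636]
tcp_rot: [[-0.14, 0.99, -0.0], [0.99, 0.14, -0.0], [-0.0, -0.0, -1.0]]
force: [0.1, 0.2, -0.8]
opening: 0.51
grasp_force: 29.9
```

```bash
python3 -m jog '0 0 0.5 0 0 0 38;0 0 0.4 0 0 0 38;0 0 0 0 0 0 38;0 0 0 0 0 0 38'
```

```text
time_s: 54.45
position: [0.5986, -0.2906, 0.0633]
tcp_rot: [[-0.14, 0.99, 0.0], [0.99, 0.14, -0.0], [-0.0, 0.0, -1.0]]
force: [-2.1, 0.8, 5.1]
opening: 0.508
grasp_force: 29.6
```

```bash
python3 -m jog '0 0 0 0 0 0 44;0 0 0 0 0 0 47;0 0 0 0 0 0 51;0 0 0 0 0 0 60;0 0 0 0 0 0 75;0 0 0 0 0 0 75;0 0 -5 0 0 0 75;0 0 -15 0 0 0 75;0 0 -30 0 0 0 75;0 0 -40 0 0 0 75;0 0 -40 0 0 0 75;0 0 -40 0 0 0 75'
```

```text
time_s: 55.95
position: [0.5986, -0.2905, 0.2355]
tcp_rot: [[-0.14, 0.99, 0.001], [0.99, 0.14, -0.001], [-0.001, 0.001, -1.0]]
force: [-0.2, -0.0, -0.5]
opening: 0.86
grasp_force: 0.0
```

```bash
python3 -m jog '-10 -30 0 0 0 0 75;-10 -40 0 0 0 0 75;-10 -40 0 0 0 0 75;-10 -40 0 0 0 0 75;0 0 0 0 0 0 75;0 0 0 0 0 0 75'
python3 - <<'E'
from h import *
N=['coffee_cup','mug','milk_jug','sugar_pot','egg_cup']
P=[]
for c in ['top','scene']:
    d=look(c,N);P.append(d['color'][:,:,::-1])
s=cv2.resize(P[1][120:312,80:430],None,fx=2.2,fy=2.2,interpolation=2)[:, :800]
cv2.imwrite('pics/fin.png',s)
cv2.imwrite('pics/fint.png',cv2.resize(P[0][80:200,80:420],None,fx=2.3,fy=2.3,interpolation=2))
E
```

```text
time_s: 56.7
position: [0.4563, -0.3513, 0.2338]
tcp_rot: [[-0.139, 0.99, 0.002], [0.99, 0.139, -0.001], [-0.002, 0.002, -1.0]]
force: [0.1, -0.5, 1.1]
opening: 0.864
grasp_force: 0.0
top coffee_cup [([0.5962, 0.1113, 0.0063], 0.56)]
top mug [([0.5945, -0.1712, 0.0112], 0.58), ([0.5982, 0.2246, 0.0026], 0.28)]
top milk_jug [([0.6033, 0.3422, 0.009], 0.7), ([0.5926, -0.1692, 0.0093], 0.25)]
top sugar_pot [([0.5992, 0.2261, 0.0077], 0.96)]
top egg_cup [([0.6016, -0.2921, 0.0145], 0.76), ([0.5974, 0.1078, 0.0084], 0.3)]
scene coffee_cup [([0.5991, 0.1102, 0.0122], 0.81), ([0.602, -0.2951, 0.0097], 0.6)]
scene mug [([0.5913, -0.1703, 0.0132], 0.6)]
scene milk_jug [([0.6044, 0.3406, 0.0129], 0.6), ([0.6029, 0.3403, 0.0057], 0.54)]
scene sugar_pot []
scene egg_cup [([0.599, -0.2918, 0.0093], 0.56)]
```

View pics/fin.png

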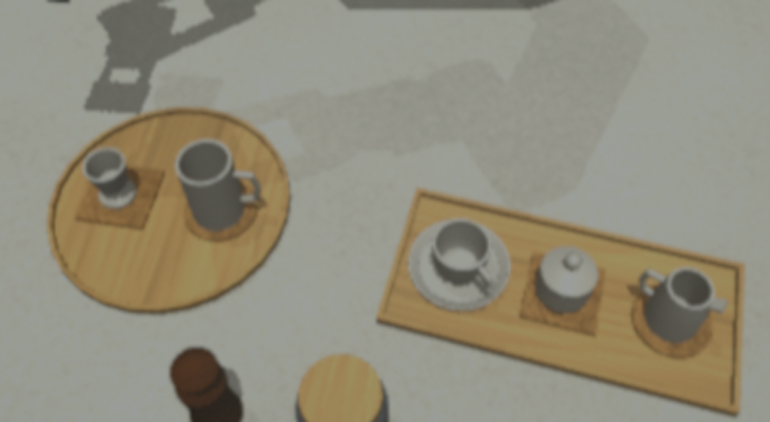

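View pics/fint.png

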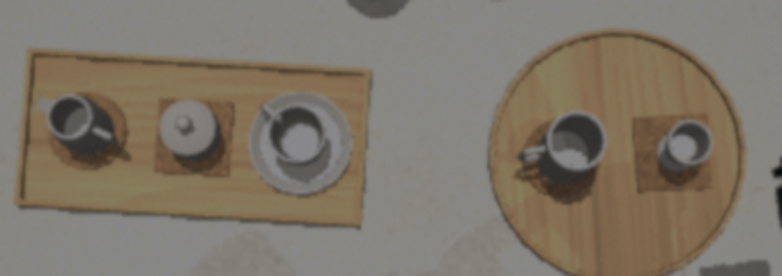

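Both views show all five pieces upright and centred on their places: egg cup foot at (117,195) on a mat centred at (120,194), with mug, cup, sugar pot and jug on theirs. The measured positions agree to a few mm and the arm is clear.

```bash
python3 -c "
from rig import *
print(hand_in())"
```

```text
the job is handed in; nothing more can be done
None
```

I made up both trays and handed the job in at about 57 s of the 131 s allowed: in the last pictures all five pieces stand upright within a few mm of the middle of their places, nothing was dropped or knocked over, and no verdict came back from the hand-in.

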